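# Re-index a wheelchair caster on a tilted indexing head

## Robot

A 6-joint arm with a two-finger parallel gripper is mounted at the origin on the work surface. World frame = base frame: x ahead of the robot, y to its left, z up, the work surface at z = 0. Lengths are in m, angles in degrees, forces in N, time in s.
With the tool pointing down it reaches from about 0.25 to 0.725 m from the base axis. Payload 9.7 kg.
Tool frame: the origin (TCP) lies between the finger pads, 19 mm behind the fingertips; this is the grasp point; z points along the fingers, y is the line along which they close (so a half turn about z gives the same grasp; the last joint's range is limited). The gripper opens to 85 mm and grips with 20 to 120 N. Pads are 22 mm wide; open, the fingers measure 114 mm over their backs; the gripper's body (76 mm by 85 mm) begins 54 mm behind the grasp point. The pads swing forward as they close: fully open they stand 13 mm farther back than shut.
Start: joints at [-75.459, 4.979, 10.078, 95.1, 0, 90], TCP at [0.138, -0.532, 0.25] pointing down, gripper open.
Joint ranges: [-179.16, 179.16], [-48.56, 103.87], [-65.8, 70.77], [-126.05, 130.52], [-82.76, 87.17], [-180, 180]. Speed limits (degrees/s): [127.2, 127.2, 147.25, 180, 180, 180].

## Interface

Orientations are given as [roll, pitch, yaw] about the fixed x, y, z axes, in that order (R = Rz(yaw) Ry(pitch) Rx(roll)).
In Python, from workcell import bot gives the robot as it stands. The module is installed in compiled form; this text tells all that it offers.
- The arm moves only by the shell command python3 -m crank 'ROWS' [OPENING] [FORCE]. ROWS is JSON, a list that holds one entry, the list of rows, each a list of 6 numbers: the shift along the world's x, y, z as a fraction of full scale, then the turn, a rotation vector about the world's x, y, z as a fraction of full scale. In form: [[[x, y, z, wx, wy, wz], ...]]. A call has 1 to 20 rows; each row shifts and turns the commanded pose from where the row before left it; what a row does not reach is not made up. Full scale, the value 1, is 20 mm for a shift and 0.12 rad for a turn. A row lasts 1/12 s, in which the tool goes at most 41.7 mm and 7.16 degrees, less where a joint would pass 70% of its speed; a pose out of reach is approached as far as the arm can. A call with a number of a shift or a turn outside -1 to 1 is refused whole. A call with a gripper value outside its range is refused whole. OPENING is the opening, from 0 (shut) to 1 (fully open), set as the call begins (- or left out, the last holds). The fingers move at their own pace and stop on an object; FORCE is the grip in N (left out, the last holds). Time passes only in rows, so rows that do not move let the fingers close. It gives the time, the measured TCP pose, the force, the opening and the grip force at its end, in the units of the state.
- bot.get_obs(): the state, without advancing time (a new reading comes with each control period).
- bot.camera(name): name is "side" or "top"; returns the picture (420x560x3 uint8, red, green, blue); there is no depth.
- bot.camera_model(name): a dict with "vertical_fov" (degrees; the focal length in pixels is half the picture's height over the tangent of half this angle, whatever the lens; pixels are square), "cx", "cy" (the principal point, pixels), "R" (3x3) and "t" (3): a world point X has camera coordinates R X + t. Camera axes: x right, y down, z forward; pixel columns grow to the right and rows downward; lengths in m; the calibration is good to about 2 mm. A picture is of the moment at which its call begins. camera_model takes no time and is no camera call.
- bot.job_done(): hands the job in; it is judged then, once.
The state is a dict: "time": time; "q": joint angles; "qd": joint speeds; "joint_efforts": joint torques, N m; "ee_pos": TCP position; "tcp_rot": TCP orientation; "wrist_force": force on the tool from outside, world axes, zero at the start; "torque": the same for the moment, N m; "opening": finger opening in m; "grasp_force": force on a finger pad.
Only numpy, scipy, OpenCV 4.12 (cv2) and the standard library are available. Lean on these libraries where they do the work, as an engineer would, in place of code of your own. Each camera call takes 0.05 s, during which the arm holds its last target. There are 200 camera calls.

## Task

The wheelchair caster clamped on the tilted indexing head is parked. Lift the sprung plunger on the head's arm, swing the arm round to the side of the head where the tray of ball bearings stands, and let the plunger drop fully home in the narrow stop notch on that side, so that the head is locked there. The notched ring may be clamped several degrees off, so feel for the notch; leave both trays, the wrench and the screwdriver where they lie.

Things in the scene. Friction and masses are not known exactly. Their poses are not given: they have to be found in the camera images.
- fixture: Grey cast base of the indexing head, bolted down, 200 x 170 mm foot. Origin on the bench top below the pivot; z up, x level. The head's axis leans 30 degrees from vertical towards the fixture's -x (ahead of the robot and to its left): direction (-0.5, 0, 0.866) in this frame.
- pivot (a point): Where the head's axis meets the top face of the notched steel ring, 105 mm over the fixture's origin; axes as the fixture's. The ring (radius 98 mm, 10 mm thick, square to the axis) has a parking slot 57 mm long at nominal angle 0 and one narrow stop notch, 11 mm wide, to each side, all at 85 mm radius. Between them it is plain.
- head (a joint): Angle (rad) of the head about its leaning axis: 0 = plunger arm at its lowest point (towards -x of the fixture); positive = swung to +y (the robot's right), negative = to -y (its left). Stop notches are nominally at +0.80 and -0.80, but the ring is clamped up to 0.10 rad (8 mm at the plunger) off either way, unknown. Parked, the arm stands between -0.15 and 0.15.
- plunger (a joint): Lift (m) of the sprung plunger along the head's axis: 0 = fully home, 0.016 = fully lifted. Its flat-ended 8 mm pin reaches 9 mm below the ring's top, so it rides on the ring at 0.009 and is clear of it above 0.010. The spring pulls it home with 4 N at 0 and 8 N fully lifted; it drops home of itself over a notch.
- knob (a point): Centre of the plunger's black round pull knob, 26 mm across, 28 mm long, 85 mm from the head's axis; at home 58 mm above the ring's top face along the axis, rising with the plunger. Its z runs along the leaning axis away from the ring, x from the knob to the head's axis, y along the turning circle. A 26 mm barrel stands below it, ending 8 mm under the knob when home.
- wheel (a point): Centre of the caster wheel on the head (100 mm diameter, 28 mm wide, in a steel fork): 135 mm above the ring along the axis and 25 mm beyond the axis, away from the arm. Axes as the knob's. Fork and wheel turn with the head and lean over the plunger, so a tool pointing straight down at the knob strikes them.
- bearing_tray: Open black tray 130 x 100 x 30 mm holding six ball bearings (28 mm rings); stands on the bench right or left of the fixture (on its +y or -y side). Origin under its centre. Not to be moved.
- bolt_tray: Same black tray holding five long bolts, on the other side of the fixture. Origin under its centre. Not to be moved.
- wrench: Bystander: wrench, 190 mm, lying flat on the right of the bench.
- screwdriver: Bystander: screwdriver, 200 mm, lying on the left of the bench.

How it is judged (in metres and radians):
On the way, in this order (a step that is already met when the one before it is completed fails the run):
1. the plunger is lifted out of the parking slot (value of joint plunger above 0.0075 m), for 0.1 s.
2. with the plunger still up, the arm is swung well towards the bearing tray's side (value of joint plunger above 0.0065 m and ((y of bearing_tray in the frame of fixture above 0 m and value of joint head above 0.45 rad) or (not (y of bearing_tray in the frame of fixture above 0 m) and value of joint head below -0.45 rad))), for 0.05 s.
At the end, for the whole second after the job is handed in: The arm is at the stop notch on the bearing tray's side (head angle between 0.65 and 0.95 rad to that side) with the plunger home within 1.5 mm, the head at rest (under 0.05 rad/s) (((y of bearing_tray in the frame of fixture above 0 m and value of joint head between 0.65 and 0.95 rad) or (not (y of bearing_tray in the frame of fixture above 0 m) and value of joint head between -0.95 and -0.65 rad)) and value of joint plunger below 0.0015 m and velocity of joint head between -0.05 and 0.05 rad/s); the robot touches nothing.
It fails at once if a tray, the wrench or the screwdriver is moved by more than 20 mm (distance of any of bearing_tray, bolt_tray, wrench, screwdriver from where it was at the start of the episode above 0.02 m).
It also fails if it takes over 40 s, if anything falls off the work surface, if the arm or the gripper's body presses on something with over 40 N, if the wrist force passes 120 N, or if a joint passes its speed limit or range.

## Working session

There is one attempt and no reset: what is moved stays moved. The work goes in short steps, Python scripts to look and compute and a shell command to move; the robot and the scene stay as the last step left them, time stands still between calls to the robot, and variables do not carry over. Pictures are saved under pics/ and viewed, at most 10 in all, crops included, and the job is handed in when it is done.

```bash
mkdir -p pics; python3 - <<'E'
from workcell import bot
import cv2
for n in("side","top"):
    cv2.imwrite(f"pics/{n}0.png",bot.camera(n)[:,:,::-1]); print(n,bot.camera_model(n))
print(bot.get_obs())
E
```

```text
side {'vertical_fov': 56.71936548167895, 'cx': 284.5236987540033, 'cy': 210.61608120076565, 'R': array([[-0.91034437, -0.41356208, -0.01547724],
       [-0.22481658,  0.52557919, -0.82050229],
       [ 0.34746315, -0.7434601 , -0.57143367]]), 't': array([0.54406275, 0.23465893, 1.05543287])}
top {'vertical_fov': 46.34355619121411, 'cx': 278.44665302801997, 'cy': 208.6698697578099, 'R': array([[ 0.01669894, -0.99983628,  0.00696883],
       [-0.99012914, -0.01750606, -0.13906053],
       [ 0.13915976, -0.00457788, -0.99025936]]), 't': array([0.04805193, 0.59899906, 1.53566404])}
{'time': 0.1, 'q': array([-7.54552755e+01,  5.01171292e+00,  1.00402915e+01,  9.50989395e+01,
       -1.27998922e-03,  9.00016732e+01]), 'qd': array([-0.04181159, -0.12043563,  0.07516924,  0.06016152, -0.06415885,
        0.05531523]), 'joint_efforts': array([-2.27290649e-03, -5.21562874e+01,  4.65651333e+01,  1.59503252e-02,
       -6.55428539e-05, -3.67967459e-06]), 'ee_pos': array([ 0.13807726, -0.53221473,  0.24932944]), 'tcp_rot': array([-1.79929639e+02,  1.28204299e-03,  1.45430529e+01]), 'wrist_force': array([-0.46198731,  0.55576781, -0.5855641 ]), 'torque': array([-0.01075324, -0.00301205,  0.04933336]), 'grasp_force': 0.0, 'opening': 0.08540253596805347}
```

View pics/side0.png

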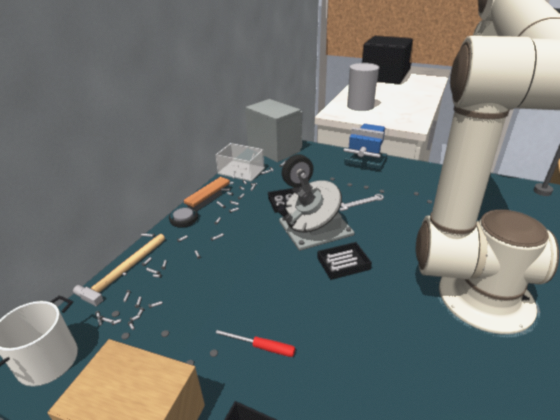

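View pics/top0.png

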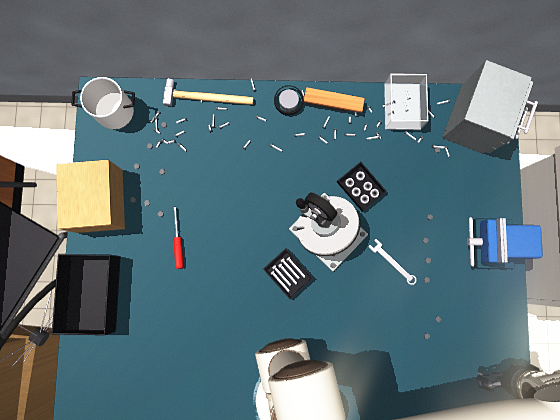

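The side view shows the head at about (315,205), with the bolts tray at (344,260). In the top view the head is near (325,225), the bearings tray at (362,187) and the bolts tray at (289,274). I'll enlarge the head in both.

```bash
python3 - <<'E'
import cv2
a=cv2.imread("pics/top0.png")[150:310,250:410]; b=cv2.imread("pics/side0.png")[145:265,250:385]
cv2.imwrite("pics/topc.png",cv2.resize(a,(600,600),interpolation=cv2.INTER_CUBIC))
cv2.imwrite("pics/sidec.png",cv2.resize(b,(675,600),interpolation=cv2.INTER_CUBIC))
E
```

```text
(no output)
```

View pics/topc.png

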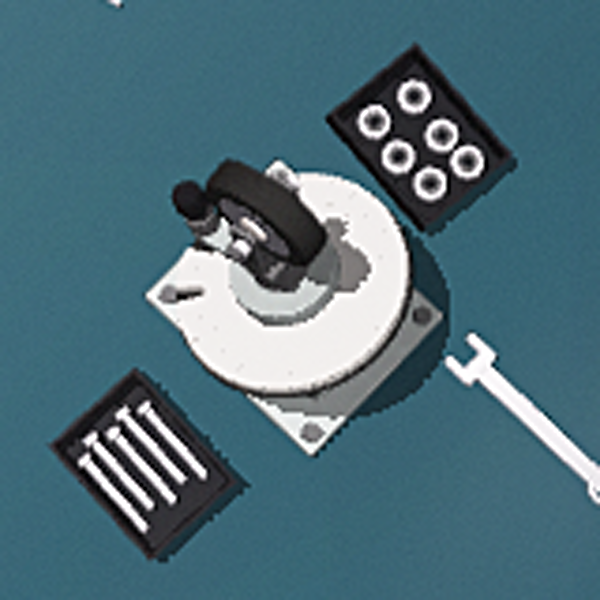

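View pics/sidec.png

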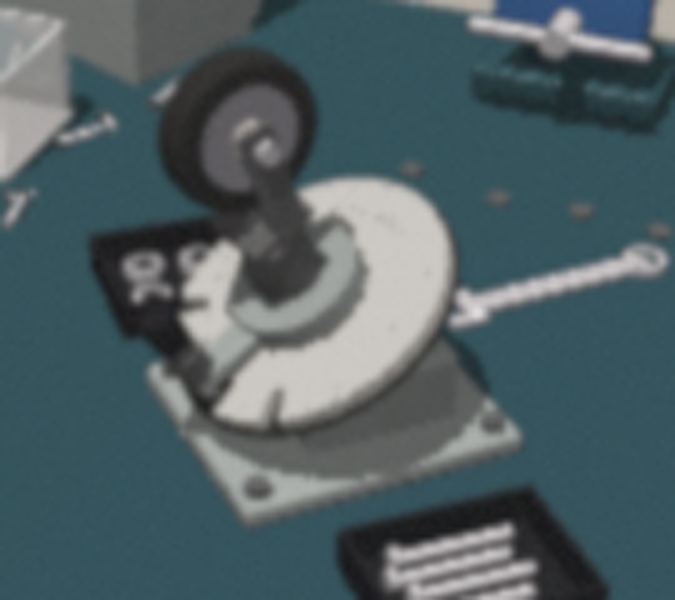

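Top crop: the knob is at (187,197), the ring rim's right edge at (411,255) and its bottom at (290,393), the left-hand notch at (178,293), and the foot corners at (147,295), (313,455) and (443,313). Side crop: the knob is at (155,325), the wheel centre at (240,130), and the left notch at (277,408). The right notch may be at (190,303). The bearings are on the fixture's +y side. Next I'll fit the model to these points.

```bash
cat > h.py <<'E'
import numpy as np, cv2
from workcell import bot
from scipy.optimize import least_squares
from scipy.spatial.transform import Rotation as Ro
M={n:bot.camera_model(n) for n in("side","top")}
def proj(n,X):
    m=M[n]; c=np.atleast_2d(X)@m["R"].T+m["t"]; f=210/np.tan(np.radians(m["vertical_fov"]/2))
    return c[:,:2]/c[:,2:]*f+[m["cx"],m["cy"]]
def fix(p): # fixture R,pivot
    R=Ro.from_euler('z',p[2]).as_matrix(); return R,np.array([p[0],p[1],.105])
def pt(p,h,r,z): # point at head angle h, radius r, height z over ring
    R,P=fix(p); a=np.array([-.5,0,.866025]); d0=np.array([-.866025,0,-.5]); y=np.array([0,1,0])
    return P+R@(z*a+r*(np.cos(h)*d0+np.sin(h)*y))
E
cat > fit.py <<'E'
from h import *
T=lambda L:np.array(L)/3.75+[250,150]
S=lambda L:np.array(L)/5+[250,145]
rimT=T([(411,255),(290,393),(190,345),(355,188),(385,345)]); rimS=S([(455,255),(360,178),(280,430),(400,375),(435,200)])
t=np.linspace(0,2*np.pi,721)
def res(p,full=False):
    o=[]
    for n,rim in(("top",rimT),("side",rimS)):
        q=proj(n,np.array([pt(p,a,.098,0) for a in t]))
        o+=[np.min(np.linalg.norm(q-r,axis=1)) for r in rim]
    h,k=p[3],p[4]
    o+=list((proj("top",pt(p,h,.085,.058))-T([(187,197)]))[0]); o+=list((proj("side",pt(p,h,.085,.058))-S([(155,325)]))[0])
    o+=list((proj("side",pt(p,h,-.025,.135))-S([(240,130)]))[0]); o+=list((proj("top",pt(p,h,-.025,.135))-T([(268,213)]))[0])
    o+=list((proj("side",pt(p,k,.087,0))-S([(277,408)]))[0]); o+=list((proj("top",pt(p,k,.087,0))-T([(180,293)]))[0])
    return np.array(o)
if __name__=="__main__":
    s=least_squares(res,[.55,-.1,-2.4,0,-.8],diff_step=1e-4,loss='soft_l1')
    print(s.x,np.degrees(s.x[2]));print(res(s.x).round(1));p=s.x
    np.save("p.npy",p)
    print("knob",pt(p,p[3],.085,.058),"wheel",pt(p,p[3],-.025,.135),"+notch est",pt(p,p[4]+1.6,.085,0))
    print((proj("top",pt(p,p[4]+1.6,.085,0))-[250,150])*3.75,(proj("side",pt(p,p[4]+1.6,.085,0))-[250,145])*5)
E
python3 fit.py
```

```text
[ 0.54079163 -0.09163661 -2.35193842 -0.10454617 -0.82249142] -134.75614511523725
[ 1.2  0.5  0.5  0.1  1.4  0.7  0.2  2.2  2.5  0.9  1.9  0.6  2.1  0.3
  0.6 -0.  -0.4  1.2 -0.5 -0.5  2.1  0.5]
knob [ 0.60645805 -0.01281067  0.1129615 ] wheel [ 0.57500959 -0.06083147  0.23434513] +notch est [ 0.62007115 -0.09636731  0.0747118 ]
[[291.18271456 191.90557732]] [[199.97748542 303.09904161]]
```

```bash
python3 - <<'E'
from h import *
p=np.load("p.npy")
def ov(n,x0,y0,w,hh,s):
    im=cv2.imread(f"pics/{n}0.png")[y0:y0+hh,x0:x0+w]; im=cv2.resize(im,None,fx=s,fy=s,interpolation=cv2.INTER_CUBIC)
    im=np.clip(255*(im/255.)**.6,0,255).astype(np.uint8); raw=im.copy()
    R,P=fix(p);a=R@np.array([-.5,0,.866025]);c=pt(p,p[3],.085,.058);r=R@np.array([0,1,0]);e=np.cross(a,r)
    t=np.linspace(0,2*np.pi,60)
    def ring(c,rad,col):
        q=proj(n,np.array([c+rad*(np.cos(u)*r+np.sin(u)*e) for u in t])); q=((q+.5-[x0,y0])*s).astype(int)
        cv2.polylines(im,[q.reshape(-1,1,2)],True,col,1)
    ring(c+.014*a,.013,(0,0,255));ring(c-.014*a,.013,(0,255,255));ring(c-.022*a,.013,(0,255,0))
    ring(P,.098,(255,0,0)); 
    for k in(p[4],p[4]+1.6): ring(pt(p,k,.085,0),.0055,(255,0,255))
    return np.hstack([raw,im])
A=ov("top",290,190,50,37,8);B=ov("side",268,175,50,37,8)
cv2.imwrite("pics/ov.png",np.vstack([A,B]))
E
```

```text
(no output)
```

View pics/ov.png

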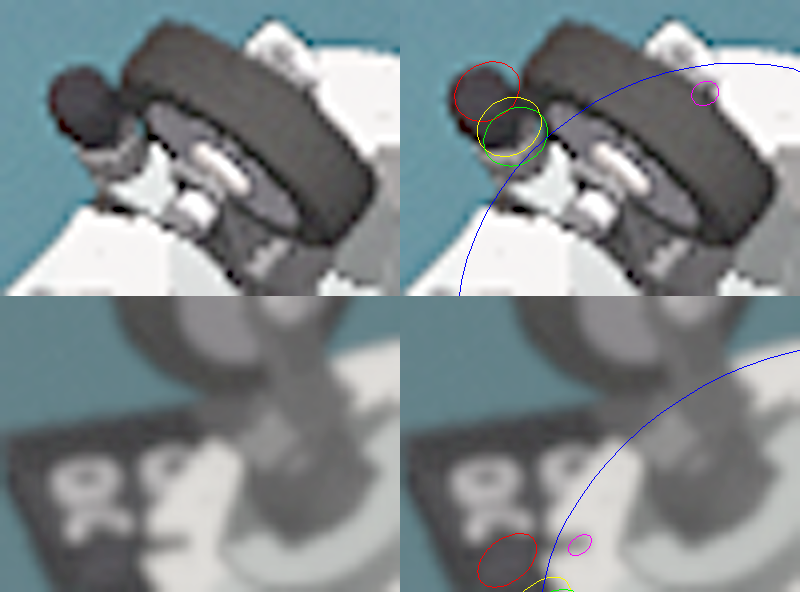

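The overlay agrees to about 2 mm. The knob cap in the top view sits about 0.8 px left of the prediction, so the head angle is about -0.13. I'll grip along the leaning axis, closing tangentially, and first I'll work out the deltas.

```bash
cat > d.py <<'E'
import sys
from h import *
np.set_printoptions(precision=3,suppress=True)
p=np.load("p.npy")
def tgt(h,r,z,flip=0,extra=(0,0,0)):
    R,P=fix(p);a=R@np.array([-.5,0,.866025]);d=pt(p,h,1,0)-P
    t=-np.cross(a,d); t=-t if flip else t   # tangent toward +h
    zt=-a; return pt(p,h,r,z)+np.array(extra),np.column_stack([np.cross(t,zt),t,zt])
def delta(X,Rt,o=None):
    o=o or bot.get_obs(); Rc=Ro.from_euler('xyz',o["tcp_rot"],degrees=True)
    w=(Ro.from_matrix(Rt)*Rc.inv()).as_rotvec()
    print("shift/20mm",(X-o["ee_pos"])/.02,"turn/.12",w/.12,"pos",X)
if __name__=="__main__":
    h,r,z,f=map(float,sys.argv[1:5]); o=bot.get_obs(); delta(*tgt(h,r,z,f),o)
    print("t",o["time"],"q",o["q"],"F",o["wrist_force"],"ee",o["ee_pos"],"rot",o["tcp_rot"])
E
python3 d.py -.13 .085 .16 0; python3 d.py -.13 .085 .16 1;python3 d.py -.13 .085 .061 0;python3 d.py .8 .085 .061 0
```

```text
shift/20mm [25.13  27.849 -2.395] turn/.12 [-1.968  3.982  5.422] pos [0.641 0.025 0.201]
t 0.1 q [-75.455   5.012  10.04   95.099  -0.001  90.002] F [-0.462  0.556 -0.586] ee [ 0.138 -0.532  0.249] rot [-179.93     0.001   14.543]
shift/20mm [25.13  27.849 -2.395] turn/.12 [ -5.106  -2.495 -20.04 ] pos [0.641 0.025 0.201]
t 0.1 q [-75.455   5.012  10.04   95.099  -0.001  90.002] F [-0.462  0.556 -0.586] ee [ 0.138 -0.532  0.249] rot [-179.93     0.001   14.543]
shift/20mm [23.388 26.091 -6.682] turn/.12 [-1.968  3.982  5.422] pos [ 0.606 -0.01   0.116]
t 0.1 q [-75.455   5.012  10.04   95.099  -0.001  90.002] F [-0.462  0.556 -0.586] ee [ 0.138 -0.532  0.249] rot [-179.93     0.001   14.543]
shift/20mm [25.18  22.786 -6.056] turn/.12 [-3.496  2.644 -2.149] pos [ 0.642 -0.076  0.128]
t 0.1 q [-75.455   5.012  10.04   95.099  -0.001  90.002] F [-0.462  0.556 -0.586] ee [ 0.138 -0.532  0.249] rot [-179.93     0.001   14.543]
```

```bash
python3 -m crank '[[[0.3,0.5,1,0,0,0],[0.3,0.5,1,0,0,0],[0.4,0.5,1,0,0,0],[0.5,0.5,1,0,0,0],[0.6,0.6,1,0,0,0],[0.7,0.7,1,0,0,0],[0.8,0.8,0.5,0,0,0],[0.8,0.9,0,0,0,0.3],[0.8,0.9,0,0,0,0.3],[0.8,0.9,0,0,0,0.3],[0.8,0.9,0,0,0,0.3],[0.8,0.9,0,0,0,0.3],[0.8,0.9,0,0,0,0.3],[0.8,0.9,0,0,0,0.3],[0.8,0.9,0,0,0,0.3],[0.8,0.9,0,0,0,0.3],[0.8,0.9,0,0,0,0.3],[0.8,0.9,0,0,0,0.3],[0.8,0.9,0,0,0,0.3],[0.8,0.9,0,0,0,0.3]]]' 1 60; python3 d.py -.13 .085 .16 0
```

```text
time: 1.77
ee_pos: [0.4187, -0.2153, 0.3797]
tcp_rot: [-180.0, 0.0, 41.5]
wrist_force: [0.4, -0.9, -0.1]
opening: 0.0854
grasp_force: 0.0
shift/20mm [11.099 12.005 -8.916] turn/.12 [-2.789  3.363  1.597] pos [0.641 0.025 0.201]
t 1.7667 q [-27.216  -0.631  19.237 109.894   0.    111.325] F [ 0.397 -0.922 -0.109] ee [ 0.419 -0.215  0.38 ] rot [-179.976    0.009   41.459]
```

```bash
python3 - <<'E'
s=open('d.py').read().replace('R,P=fix(p);a=R','R,P=fix(p);ho=h-.25;a=R').replace('d=pt(p,h,1,0)','d=pt(p,ho,1,0)')
open('d.py','w').write(s)
E
python3 d.py -.13 .087 .18 0
```

```text
shift/20mm [11.502 12.43  -8.099] turn/.12 [-2.362  3.708  3.632] pos [0.649 0.033 0.218]
t 1.7667 q [-27.216  -0.631  19.237 109.894   0.    111.325] F [ 0.397 -0.922 -0.109] ee [ 0.419 -0.215  0.38 ] rot [-179.976    0.009   41.459]
```

```bash
python3 -m crank '[[[0.7,0.8,0,-0.15,0.23,0.23],[0.7,0.8,0,-0.15,0.23,0.23],[0.7,0.8,0,-0.15,0.23,0.23],[0.7,0.8,0,-0.15,0.23,0.23],[0.7,0.8,0,-0.15,0.23,0.23],[0.7,0.8,0,-0.15,0.23,0.23],[0.7,0.8,0,-0.15,0.23,0.23],[0.7,0.8,0,-0.15,0.23,0.23],[0.7,0.8,0,-0.15,0.23,0.23],[0.7,0.8,0,-0.15,0.23,0.23],[0.7,0.8,0,-0.15,0.23,0.23],[0.7,0.8,0,-0.15,0.23,0.23],[0.7,0.8,0,-0.15,0.23,0.23],[0.7,0.8,0,-0.15,0.23,0.23],[0.7,0.8,0,-0.15,0.23,0.23],[0.7,0.4,-0.5,-0.1,0.2,0.2],[0,0,-0.7,0,0,0],[0,0,-0.7,0,0,0]]]'; python3 d.py -.13 .087 .18 0
```

```text
time: 3.27
ee_pos: [0.6084, 0.0217, 0.2894]
tcp_rot: [-171.5, 25.6, 69.7]
wrist_force: [-0.3, -1.1, -0.2]
opening: 0.0856
grasp_force: 0.0
shift/20mm [ 2.02   0.577 -3.584] turn/.12 [-0.115  0.545 -0.196] pos [0.649 0.033 0.218]
t 3.2667 q [  9.539  37.012  51.677 125.557 -17.348 124.966] F [-0.301 -1.139 -0.159] ee [0.608 0.022 0.289] rot [-171.543   25.636   69.723]
```

```bash
python3 -m crank '[[[0.2,0,-0.6,0,0,0],[0.3,0.1,-0.6,0,0.1,0],[0.4,0.1,-0.6,0,0.1,0],[0.4,0.1,-0.6,0,0.1,0],[0.4,0.1,-0.6,0,0.1,-0.1],[0.3,0.1,-0.5,-0.1,0.1,-0.1],[0,0,0,0,0,0]]]'; python3 d.py -.13 .087 .18 0
python3 - <<'E'
from h import *
a=bot.camera("side")[90:290,180:460];
cv2.imwrite("pics/s1.png",cv2.resize(a[:,:,::-1],(800,571),interpolation=cv2.INTER_CUBIC))
E
```

```text
time: 3.85
ee_pos: [0.6483, 0.0308, 0.2182]
tcp_rot: [-168.1, 27.5, 69.8]
wrist_force: [0.8, -0.4, -0.3]
opening: 0.0849
grasp_force: 0.0
shift/20mm [ 0.023  0.126 -0.022] turn/.12 [-0.011  0.026  0.026] pos [0.649 0.033 0.218]
t 3.85 q [  9.546  47.883  59.325 126.417 -16.847 126.485] F [ 0.817 -0.446 -0.282] ee [0.648 0.031 0.218] rot [-168.072   27.535   69.75 ]
```

View pics/s1.png

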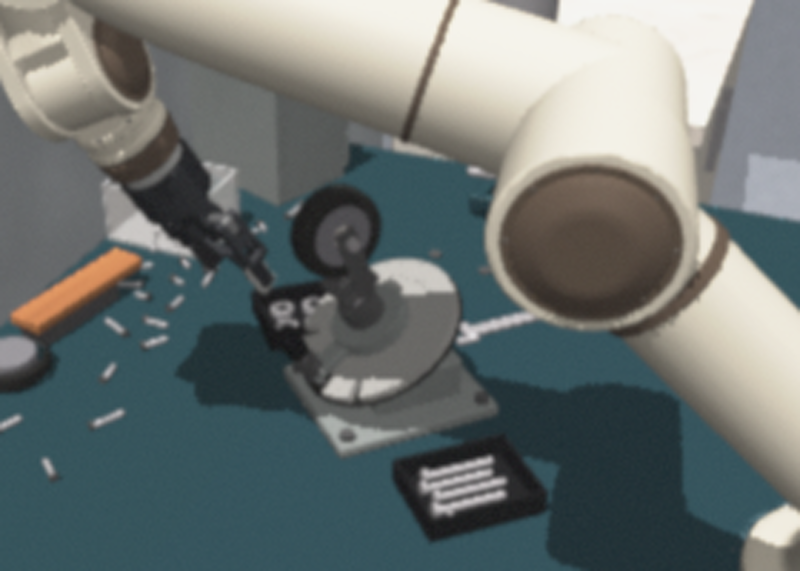

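The picture shows the gripper lined up along the leaning axis (tips at about (265,285)). The forearm and wrist clear the wheel at (335,228). Now I'll go down along the axis.

```bash
python3 -m crank '[[[-0.21,-0.2,-0.51,0,0,0],[-0.21,-0.2,-0.51,0,0,0],[-0.21,-0.2,-0.51,0,0,0],[-0.21,-0.2,-0.51,0,0,0],[-0.21,-0.2,-0.51,0,0,0],[-0.21,-0.2,-0.51,0,0,0],[-0.21,-0.2,-0.51,0,0,0],[-0.21,-0.2,-0.51,0,0,0],[0,0,0,0,0,0]]]' 0.75; python3 d.py -.13 .085 .062 0
python3 - <<'E'
from h import *
a=bot.camera("side")[140:250,220:370];b=bot.camera("top")[160:270,260:410]
cv2.imwrite("pics/s2.png",cv2.resize(np.hstack([a,b])[:,:,::-1],(800,293),interpolation=cv2.INTER_CUBIC))
E
```

```text
time: 4.65
ee_pos: [0.6129, -0.0021, 0.1405]
tcp_rot: [-168.3, 27.4, 69.7]
wrist_force: [-0.5, 0.4, -0.6]
opening: 0.0639
grasp_force: 0.0
shift/20mm [-0.335 -0.396 -1.197] turn/.12 [-0.022  0.066  0.022] pos [ 0.606 -0.01   0.117]
t 4.65 q [  7.401  36.487  33.179 110.764 -17.72  124.4  ] F [-0.516  0.405 -0.569] ee [ 0.613 -0.002  0.141] rot [-168.335   27.37    69.658]
```

View pics/s2.png

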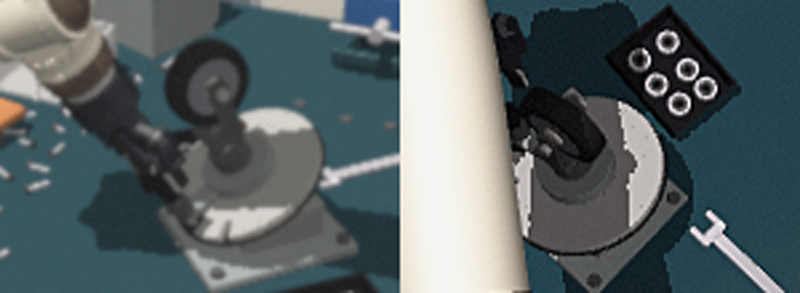

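The forearm hides the knob in the top view. The side view shows the fingers straddling it (about (175,180)), and there is no contact force. I'll finish the descent, then close.

```bash
python3 -m crank '[[[-0.11,-0.13,-0.4,0,0,0],[-0.11,-0.13,-0.4,0,0,0],[-0.11,-0.13,-0.4,0,0,0],[0,0,0,0,0,0]]]'; python3 d.py -.13 .085 .062 0; python3 -m crank '[[[0,0,0,0,0,0],[0,0,0,0,0,0],[0,0,0,0,0,0],[0,0,0,0,0,0],[0,0,0,0,0,0],[0,0,0,0,0,0]]]' 0 50
```

```text
time: 5.08
ee_pos: [0.6073, -0.0092, 0.1166]
tcp_rot: [-168.4, 27.4, 69.7]
wrist_force: [0.5, 0.1, 0.2]
opening: 0.0644
grasp_force: 0.0
shift/20mm [-0.054 -0.042 -0.002] turn/.12 [-0.021  0.068  0.019] pos [ 0.606 -0.01   0.117]
t 5.0833 q [  6.894  35.393  28.951 107.461 -17.939 123.895] F [0.527 0.061 0.24 ] ee [ 0.607 -0.009  0.117] rot [-168.353   27.368   69.671]
time: 5.58
ee_pos: [0.6079, -0.0088, 0.1177]
tcp_rot: [-168.5, 27.3, 69.6]
wrist_force: [0.9, 1.7, 6.8]
opening: 0.0245
grasp_force: 49.0
```

```bash
python3 -m crank '[[[0.06,0.06,0.15,0,0,0],[0.06,0.06,0.15,0,0,0],[0.06,0.06,0.15,0,0,0],[0.06,0.06,0.15,0,0,0],[0,0,0,0,0,0],[0,0,0,0,0,0]]]'; python3 - <<'E'
from d import *
o=bot.get_obs();R,P=fix(p);a=R@np.array([-.5,0,.866025]);print("height",(o["ee_pos"]-P)@a,"F along a",o["wrist_force"]@a,o["opening"])
v=R.T@(o["ee_pos"]-P);s=v-(v@[-.5,0,.866025])*np.array([-.5,0,.866025]);print("r",np.linalg.norm(s),"h",np.arctan2(s[1],-s[0]*.866-s[2]*.5))
E
```

```text
time: 6.08
ee_pos: [0.6121, -0.0044, 0.1284]
tcp_rot: [-168.3, 27.4, 69.7]
wrist_force: [-3.3, -3.6, -5.7]
opening: 0.0247
grasp_force: 49.5
height 0.07632327905313216 F along a -7.339588003149697 0.02466455826693946
r 0.08614531956956077 h -0.12589244893052973
```

Spring load is about 7.3 N, so the lift is about 13 mm. Next I'll compute the arc rows.

```bash
cat > arc.py <<'E'
from d import *
h0,h1,n=float(sys.argv[1]),float(sys.argv[2]),int(sys.argv[3]);R,P=fix(p);a=R@np.array([-.5,0,.866025])
H=np.linspace(h0,h1,n+1)
for i in range(n):
    s=(pt(p,H[i+1],.0855,0)-pt(p,H[i],.0855,0))/.02; w=-a*(H[i+1]-H[i])/.12
    print([*s.round(2).tolist(),*w.round(2).tolist()],end=",")
E
python3 arc.py -.126 .594 12
```

```text
[0.2, -0.16, -0.01, -0.18, -0.18, -0.43],[0.19, -0.17, -0.0, -0.18, -0.18, -0.43],[0.18, -0.18, 0.0, -0.18, -0.18, -0.43],[0.17, -0.19, 0.01, -0.18, -0.18, -0.43],[0.16, -0.2, 0.02, -0.18, -0.18, -0.43],[0.15, -0.21, 0.03, -0.18, -0.18, -0.43],[0.13, -0.22, 0.03, -0.18, -0.18, -0.43],[0.12, -0.22, 0.04, -0.18, -0.18, -0.43],[0.11, -0.23, 0.05, -0.18, -0.18, -0.43],[0.1, -0.23, 0.06, -0.18, -0.18, -0.43],[0.08, -0.23, 0.06, -0.18, -0.18, -0.43],[0.07, -0.24, 0.07, -0.18, -0.18, -0.43],
```

```bash
cat > st.py <<'E'
from d import *
o=bot.get_obs();R,P=fix(p);a=R@np.array([-.5,0,.866025]);v=R.T@(o["ee_pos"]-P)
s=v-(v@[-.5,0,.866025])*np.array([-.5,0,.866025]);h=np.arctan2(s[1],-s[0]*.866-s[2]*.5)
d=pt(p,h,1,0)-P;F=o["wrist_force"];t=-np.cross(a,d)
print("t",o["time"],"height",(o["ee_pos"]-P)@a,"r",np.linalg.norm(s),"h",h,"F axis/rad/tan",F@a,F@d,F@t,"M axis",o["torque"]@a,"open",o["opening"],"q6",o["q"][5],"q4",o["q"][3])
E
python3 -m crank '[[[0.2,-0.16,-0.01,-0.18,-0.18,-0.43],[0.19,-0.17,0,-0.18,-0.18,-0.43],[0.18,-0.18,0,-0.18,-0.18,-0.43],[0.17,-0.19,0.01,-0.18,-0.18,-0.43],[0.16,-0.2,0.02,-0.18,-0.18,-0.43],[0.15,-0.21,0.03,-0.18,-0.18,-0.43],[0,0,0,0,0,0]]]'; python3 st.py
```

```text
time: 6.67
ee_pos: [0.633, -0.0268, 0.129]
tcp_rot: [-180.0, 29.8, 46.1]
wrist_force: [-4.5, -2.5, -7.9]
opening: 0.0244
grasp_force: 49.6
t 6.6667 height 0.07625557024035326 r 0.08644487040912113 h 0.23185017855776344 F axis/rad/tan -9.314789265250498 -0.6467889586189632 -1.3467374870228406 M axis -0.3366604884572744 open 0.02444642491664897 q6 143.2274243333796 q4 110.22416303868111
```

```bash
python3 -m crank '[[[0.13,-0.22,0.03,-0.18,-0.18,-0.43],[0.12,-0.22,0.04,-0.18,-0.18,-0.43],[0.11,-0.23,0.05,-0.18,-0.18,-0.43],[0.1,-0.23,0.06,-0.18,-0.18,-0.43],[0.08,-0.23,0.06,-0.18,-0.18,-0.43],[0.07,-0.24,0.07,-0.18,-0.18,-0.43],[0,0,0,0,0,0]]]'; python3 st.py; python3 arc.py .594 .954 18
```

```text
time: 7.25
ee_pos: [0.6454, -0.0536, 0.1352]
tcp_rot: [168.4, 27.8, 22.8]
wrist_force: [-2.1, 1.1, -7.9]
opening: 0.0247
grasp_force: 49.7
t 7.25 height 0.07649723677718738 r 0.08629008137325588 h 0.5832518131336388 F axis/rad/tan -7.24775208417642 1.5171265846680926 -3.7271773680308407 M axis -0.5197332803749017 open 0.02466197477022752 q6 161.73991393302268 q4 111.0733092111718
[0.02, -0.08, 0.02, -0.06, -0.06, -0.14],[0.02, -0.08, 0.02, -0.06, -0.06, -0.14],[0.02, -0.08, 0.03, -0.06, -0.06, -0.14],[0.02, -0.08, 0.03, -0.06, -0.06, -0.14],[0.01, -0.08, 0.03, -0.06, -0.06, -0.14],[0.01, -0.08, 0.03, -0.06, -0.06, -0.14],[0.01, -0.08, 0.03, -0.06, -0.06, -0.14],[0.01, -0.08, 0.03, -0.06, -0.06, -0.14],[0.01, -0.08, 0.03, -0.06, -0.06, -0.14],[0.01, -0.08, 0.03, -0.06, -0.06, -0.14],[0.0, -0.08, 0.03, -0.06, -0.06, -0.14],[0.0, -0.08, 0.03, -0.06, -0.06, -0.14],[0.0, -0.08, 0.03, -0.06, -0.06, -0.14],[-0.0, -0.08, 0.03, -0.06, -0.06, -0.14],[-0.0, -0.08, 0.03, -0.06, -0.06, -0.14],[-0.0, -0.08, 0.03, -0.06, -0.06, -0.14],[-0.01, -0.08, 0.03, -0.06, -0.06, -0.14],[-0.01, -0.08, 0.03, -0.06, -0.06, -0.14],
```

```bash
python3 -m crank '[[[0.04,-0.16,0.04,-0.12,-0.12,-0.28],[0,0,0,0,0,0],[-0.04,-0.04,-0.09,0,0,0],[-0.03,-0.03,-0.08,0,0,0],[0,0,0,0,0,0],[0,0,0,0,0,0]]]'; python3 st.py; python3 -m crank '[[[0,0,0,0,0,0],[0,0,0,0,0,0],[0,0,0,0,0,0]]]' 0.4; python3 st.py
```

```text
time: 7.75
ee_pos: [0.6451, -0.0574, 0.1339]
tcp_rot: [167.2, 27.3, 20.5]
wrist_force: [0.1, 7.1, -3.3]
opening: 0.0243
grasp_force: 50.7
t 7.75 height 0.07387624681034327 r 0.08620401963531454 h 0.6188525242838245 F axis/rad/tan -0.3396216683785003 2.079925407966249 -7.5903716203304805 M axis -0.4698877689314787 open 0.024319276334352703 q6 163.48628585652804 q4 110.53588106483734
time: 8.0
ee_pos: [0.6449, -0.0588, 0.1342]
tcp_rot: [167.0, 27.3, 20.4]
wrist_force: [-0.0, 0.4, -0.5]
opening: 0.0344
grasp_force: 0.0
t 8.0 height 0.07361652853451338 r 0.08576709132847955 h 0.6341287111851657 F axis/rad/tan -0.2877505840737218 0.19599489615776428 -0.47389913304753334 M axis -0.01828037299267262 open 0.03442823610031725 q6 163.53124629358314 q4 110.59457781770114
```

```bash
python3 -m crank '[[[0.02,-0.08,0.02,-0.06,-0.06,-0.14],[0.02,-0.08,0.02,-0.06,-0.06,-0.14],[0.02,-0.08,0.03,-0.06,-0.06,-0.14],[0.02,-0.08,0.03,-0.06,-0.06,-0.14],[0,0,0,0,0,0]]]'; python3 st.py;  python3 -m crank '[[[0.01,-0.06,0.02,-0.04,-0.04,-0.1],[0.01,-0.06,0.02,-0.04,-0.04,-0.1],[0.01,-0.06,0.02,-0.04,-0.04,-0.1],[0,0,0,0,0,0]]]'; python3 st.py
```

```text
time: 8.42
ee_pos: [0.646, -0.0645, 0.1354]
tcp_rot: [164.8, 26.3, 15.4]
wrist_force: [-2.3, 4.2, 1.1]
opening: 0.0343
grasp_force: 2.4
t 8.4167 height 0.0730317610844399 r 0.08604031580686773 h 0.7033324172868313 F axis/rad/tan 1.66636555303087 -2.474428543408324 -3.8790020894598682 M axis 0.01044589985468709 open 0.03428350208787408 q6 167.75728108522708 q4 110.79464849802167
time: 8.75
ee_pos: [0.6465, -0.0681, 0.1366]
tcp_rot: [163.7, 25.7, 12.8]
wrist_force: [-2.5, 4.7, 1.0]
opening: 0.0341
grasp_force: 2.6
t 8.75 height 0.07294586442515935 r 0.08604528960934464 h 0.746946842450136 F axis/rad/tan 1.6917269848901997 -2.874220369923584 -4.34673886113905 M axis 0.10104907042773835 open 0.034069998933751865 q6 169.85030297186765 q4 110.95152190363066
```

```bash
for i in 1 2; do python3 -m crank '[[[0.01,-0.06,0.02,-0.04,-0.04,-0.1],[0.01,-0.06,0.02,-0.04,-0.04,-0.1],[0.01,-0.06,0.02,-0.04,-0.04,-0.1],[0,0,0,0,0,0]]]' >/dev/null; python3 st.py; done
```

```text
t 9.0833 height 0.07272150455935615 r 0.08675272982813954 h 0.7983686232326613 F axis/rad/tan -0.5123829389258622 -0.9510168223158874 -2.384595045982925 M axis 0.035673981808188086 open 0.03387075003126562 q6 171.9413832110358 q4 111.04601715317352
t 9.4167 height 0.07273713401236498 r 0.08685781400089237 h 0.824864961917268 F axis/rad/tan 0.6892565880146946 -5.4025601024671115 -9.311008781894365 M axis 0.03969247330175815 open 0.034322569789410444 q6 174.06215020862416 q4 111.2267374530013
```

```bash
python3 -m crank '[[[0,-0.06,0.02,-0.04,-0.04,-0.1],[0,-0.06,0.02,-0.04,-0.04,-0.1],[0,0,0,0,0,0]]]' >/dev/null; python3 st.py; python3 - <<'E'
from h import *
a=bot.camera("side")[140:250,220:370]
cv2.imwrite("pics/s3.png",cv2.resize(a[:,:,::-1],(800,587),interpolation=cv2.INTER_CUBIC))
E
```

```text
t 9.6667 height 0.07273275936798408 r 0.08654652906077497 h 0.8320870443239549 F axis/rad/tan 1.8549157262284481 -7.644839332760325 -18.3806035078268 M axis 0.04977625536559403 open 0.03391918972953851 q6 175.47011934220123 q4 111.30209463691325
```

View pics/s3.png

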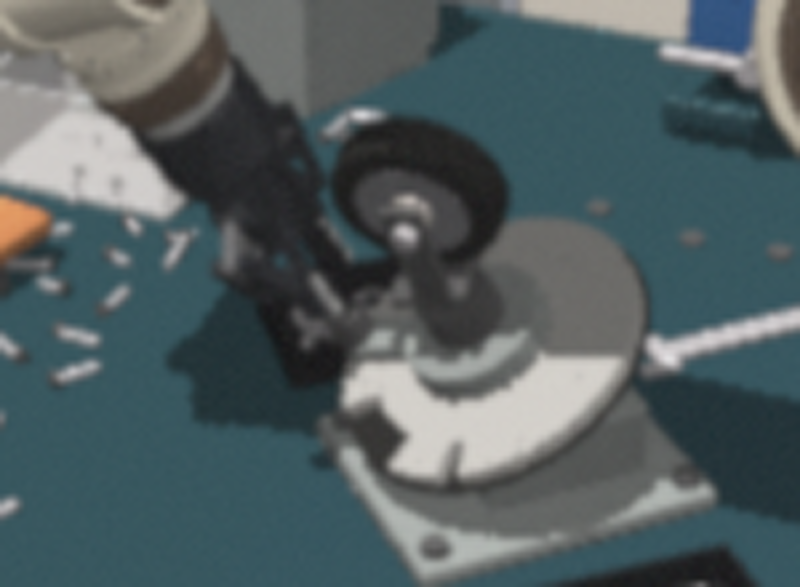

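The tangential force has risen to 18 N with almost no movement, so the pin appears to be caught at about 0.77. The picture shows the arm swung to the bearing side, with the empty parking slot at (375,435). I'll back off and push lightly the other way to confirm.

```bash
python3 -m crank '[[[0,0.1,-0.04,0.06,0.06,0.14],[0,0.1,-0.04,0.06,0.06,0.14],[0,0.1,-0.04,0.06,0.06,0.14],[0,0,0,0,0,0]]]' >/dev/null; python3 st.py; python3 -m crank '[[[0,0.1,-0.04,0.06,0.06,0.14],[-0.01,0.1,-0.04,0.06,0.06,0.14],[-0.01,0.1,-0.04,0.06,0.06,0.14],[0,0,0,0,0,0]]]' >/dev/null; python3 st.py;python3 -m crank '[[[-0.01,0.1,-0.04,0.06,0.06,0.14],[-0.01,0.1,-0.04,0.06,0.06,0.14],[0,0,0,0,0,0]]]' >/dev/null; python3 st.py
```

```text
t 10.05 height 0.07272938847889808 r 0.08785460125743616 h 0.79556212264269 F axis/rad/tan -0.33670185819187826 -0.17057903347051503 -0.23644888778038956 M axis 0.04837189192614734 open 0.03405509209491232 q6 172.40447957204586 q4 111.12644338128163
t 10.3833 height 0.07255537925650012 r 0.08793569750305838 h 0.7182046660903747 F axis/rad/tan -0.09298607075974238 0.21098200308512763 -0.18668334862256578 M axis 0.05181259371025014 open 0.034341706909386815 q6 169.42290734111023 q4 111.0403108962126
t 10.6333 height 0.07257847945869499 r 0.08801909377507285 h 0.6766761408881024 F axis/rad/tan 0.5676804825700174 -0.20039651020934357 3.5327521365076415 M axis -0.010249866830484398 open 0.033968716120756526 q6 167.44808460102473 q4 110.99008090010096
```

```bash
python3 -m crank '[[[-0.01,0.1,-0.04,0.06,0.06,0.14],[-0.01,0.1,-0.04,0.06,0.06,0.14],[0,0,0,0,0,0]]]' >/dev/null; python3 st.py
```

```text
t 10.8833 height 0.07261261334767935 r 0.08765324385887373 h 0.6646993193871455 F axis/rad/tan -1.1945723546600509 -6.173712226966514 19.64384536635455 M axis -0.20520918639733962 open 0.03430697222647642 q6 165.50410118909883 q4 110.99020059960407
```

It's locked in both directions, with the head at about 0.745. I'll centre, open and withdraw along the axis.

```bash
python3 -m crank '[[[0.01,-0.13,0.05,0,0,0],[0.01,-0.13,0.05,0,0,0],[0.01,-0.13,0.05,0,0,0],[0,0,0,0,0,0]]]' 0.6; python3 st.py
```

```text
time: 11.22
ee_pos: [0.6477, -0.066, 0.1347]
tcp_rot: [166.3, 27.0, 18.2]
wrist_force: [0.2, -0.1, -0.9]
opening: 0.0512
grasp_force: 0.0
t 11.2167 height 0.07248454620760099 r 0.08780311418023841 h 0.719024953981953 F axis/rad/tan -0.7880154328460648 0.5195983690548454 -0.15401398274284436 M axis 0.016815463825990695 open 0.05117834360606526 q6 164.9594284664925 q4 111.0327517109148
```

```bash
python3 -m crank '[[[0.1,0.1,0.25,0,0,0],[0.18,0.18,0.43,0,0,0],[0.21,0.21,0.52,0,0,0],[0.21,0.21,0.52,0,0,0],[0.21,0.21,0.52,0,0,0],[0.21,0.21,0.52,0,0,0],[0.21,0.21,0.52,0,0,0],[0.21,0.21,0.52,0,0,0],[0.21,0.21,0.52,0,0,0],[0.21,0.21,0.52,0,0,0],[0,0,0,0,0,0],[0,0,0,0,0,0]]]'; python3 st.py; python3 - <<'E'
from d import *
im=bot.camera("side");x0,y0,s=262,150,10
im=cv2.resize(im[y0:y0+55,x0:x0+70,::-1],None,fx=s,fy=s,interpolation=cv2.INTER_CUBIC);im=np.clip(255*(im/255.)**.6,0,255).astype(np.uint8)
R,P=fix(p);a=R@np.array([-.5,0,.866025]);h=.745
d=pt(p,h,1,0)-P;t=np.cross(a,d);u=np.linspace(0,6.28,50)
for lift,col in((0,(0,0,255)),(.009,(0,255,255))):
  for z in(.044,.072):
    q=np.array([pt(p,h,.085,z+lift)+.013*(np.cos(k)*d+np.sin(k)*t) for k in u])
    cv2.polylines(im,[((proj("side",q)+.5-[x0,y0])*s).astype(int).reshape(-1,1,2)],True,col,1)
cv2.imwrite("pics/s4.png",im)
E
```

```text
time: 12.22
ee_pos: [0.672, -0.0262, 0.2313]
tcp_rot: [166.1, 27.1, 18.2]
wrist_force: [0.1, -0.1, -0.4]
opening: 0.051
grasp_force: 0.0
t 12.2167 height 0.178835593946466 r 0.07404338407958701 h 0.6903934717596092 F axis/rad/tan -0.3648623842510533 0.21081313635597515 -0.028471213413037842 M axis -0.006022857064501003 open 0.051005315826274294 q6 167.82750276433376 q4 130.51748290590587
```

View pics/s4.png

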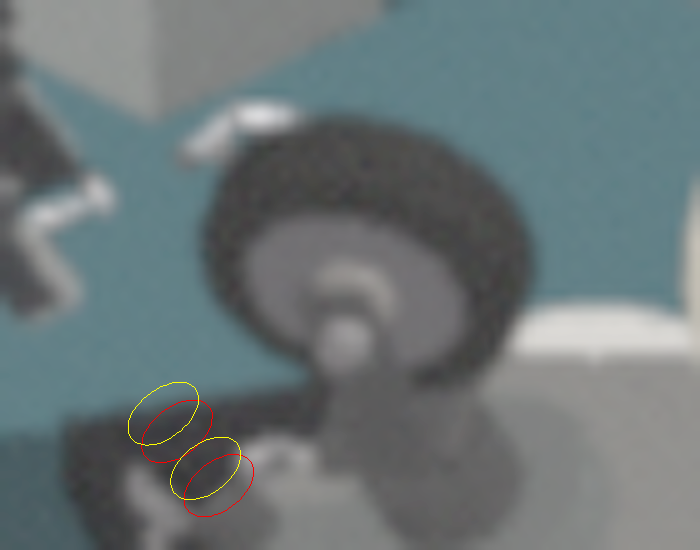

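```bash
python3 -m crank '[[[0,0.5,0,0.1,-0.2,0],[0,0.5,0.3,0.1,-0.2,0],[0,0.8,0.3,0.1,-0.2,0],[-0.2,0.8,0.3,0.1,-0.2,0],[-0.4,0.8,0.3,0.1,-0.2,0],[-0.4,0.8,0.3,0.1,-0.2,0],[-0.4,0.8,0.3,0.1,-0.2,0],[-0.4,0.8,0.3,0.1,-0.2,0],[-0.4,0.8,0.3,0.1,-0.2,0],[-0.4,0.8,0.3,0.1,-0.2,0],[-0.4,0.8,0.3,0,0,0],[-0.4,0.8,0.3,0,0,0],[-0.4,0.8,0.3,0,0,0],[-0.4,0.8,0.3,0,0,0],[0,0,0,0,0,0],[0,0,0,0,0,0]]]'; python3 - <<'E'
from d import *
np.random.seed(0)
R,P=fix(p);a=R@np.array([-.5,0,.866025]);h=.745;d=pt(p,h,1,0)-P;t=np.cross(a,d);u=np.linspace(0,6.28,50);out=[]
for n,x0,y0,s in(("side",265,183,13),("top",307,176,13)):
  im=np.mean([bot.camera(n).astype(float) for _ in range(6)],0)[y0:y0+22,x0:x0+30,::-1]
  im=np.clip(im*2.2,0,255).astype(np.uint8); im=cv2.resize(im,None,fx=s,fy=s,interpolation=cv2.INTER_CUBIC); raw=im.copy()
  for lift,col in((0,(0,0,255)),(.009,(0,255,255))):
    for z in(.044,.072):
      q=np.array([pt(p,h,.085,z+lift)+.013*(np.cos(k)*d+np.sin(k)*t) for k in u])
      cv2.polylines(im,[((proj(n,q)+.5-[x0,y0])*s).astype(int).reshape(-1,1,2)],True,col,1)
  out.append(np.hstack([raw,im]))
cv2.imwrite("pics/f.png",np.vstack(out)); print(bot.get_obs()["time"],bot.get_obs()["q"],bot.get_obs()["ee_pos"])
E
```

```text
time: 13.6
ee_pos: [0.5938, 0.1712, 0.3085]
tcp_rot: [169.4, 11.9, 20.7]
wrist_force: [-0.7, 0.0, -0.6]
opening: 0.0511
grasp_force: 0.0
14.2 [ 20.615  30.422  47.081 118.551 -10.634 179.945] [0.594 0.171 0.308]
```

View pics/f.png

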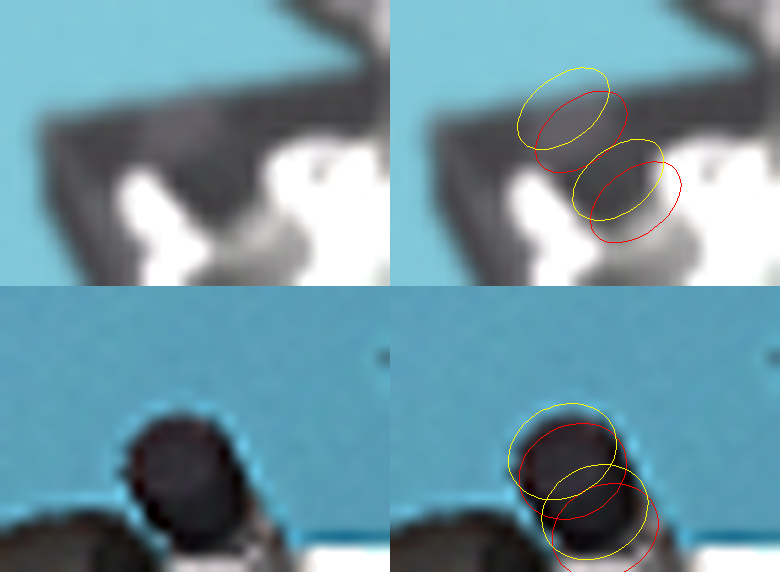

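In the side view the cap centre at (185,125) is close to the home outline. In the top view the cap lies between the two outlines, so the picture doesn't settle it. I'll go back with the fingers shut and feel the knob's height, pressing lightly.

```bash
python3 -m crank '[[[0.4,-0.8,-0.3,0,0,0.1],[0.4,-0.8,-0.3,0,0,0.1],[0.4,-0.8,-0.3,0,0,0.1],[0.4,-0.8,-0.3,0,0,0],[0.4,-0.8,-0.3,-0.1,0.2,0],[0.4,-0.8,-0.3,-0.1,0.2,0],[0.4,-0.8,-0.3,-0.1,0.2,0],[0.4,-0.8,-0.3,-0.1,0.2,0],[0.4,-0.8,-0.3,-0.1,0.2,0],[0.4,-0.8,-0.3,-0.1,0.2,0],[0.4,-0.8,-0.3,-0.1,0.2,0],[0,0,0,0,0,0]]]' 0 20; python3 st.py; python3 d.py .745 .086 .14 0|head -1
```

```text
time: 15.2
ee_pos: [0.6826, -0.0078, 0.2375]
tcp_rot: [168.7, 23.0, 22.4]
wrist_force: [0.2, -0.6, -0.9]
opening: 0.0001
grasp_force: 0.0
t 15.2 height 0.19447694098310708 r 0.08300364870949228 h 0.5265814487770927 F axis/rad/tan -0.9167838181769116 0.48031126132698343 0.3905519124971074 M axis 0.04549571514412918 open 0.00012557935062665844 q6 164.20545970113807 q4 125.9865847894755
shift/20mm [-0.63  -1.814 -2.145] turn/.12 [-0.641  0.26  -1.08 ] pos [ 0.67  -0.044  0.195]
```

```bash
python3 -m crank '[[[-0.1,-0.3,-0.36,-0.1,0.04,-0.18],[-0.1,-0.3,-0.36,-0.1,0.04,-0.18],[-0.1,-0.3,-0.36,-0.1,0.04,-0.18],[-0.1,-0.3,-0.36,-0.1,0.04,-0.18],[-0.11,-0.3,-0.36,-0.12,0.05,-0.18],[-0.11,-0.3,-0.36,-0.12,0.05,-0.18],[0,0,0,0,0,0]]]' >/dev/null; python3 st.py; python3 d.py .745 .086 .107 0|head -1
```

```text
t 15.7833 height 0.14245957989862681 r 0.08377373691970742 h 0.7300899070070064 F axis/rad/tan -0.7682653332806598 0.3598462865076436 0.4437556109071197 M axis -0.001179607212504813 open -1.1738070723171172e-05 q6 171.0947349042386 q4 122.82668384144378
shift/20mm [-0.513 -0.691 -1.555] turn/.12 [ 0.003  0.036 -0.005] pos [ 0.658 -0.056  0.166]
```

```bash
python3 -m crank '[[[-0.1,-0.14,-0.31,0,0,0],[-0.1,-0.14,-0.31,0,0,0],[-0.1,-0.14,-0.31,0,0,0],[-0.1,-0.14,-0.31,0,0,0],[-0.1,-0.14,-0.31,0,0,0],[0,0,0,0,0,0]]]' >/dev/null; python3 st.py; for i in 1 2 3; do python3 -m crank '[[[-0.035,-0.035,-0.086,0,0,0],[-0.035,-0.035,-0.086,0,0,0],[0,0,0,0,0,0]]]' >/dev/null; python3 st.py; done
```

```text
t 16.2833 height 0.10848047933027362 r 0.08583582757926483 h 0.7453030455564907 F axis/rad/tan -0.3288232772890369 0.4096077339322482 -0.32096407450056486 M axis -0.01930169281120268 open 1.0044542331571686e-05 q6 169.99759904958685 q4 116.47417612520336
t 16.5333 height 0.10546430946180958 r 0.08595729300510176 h 0.7454130151128022 F axis/rad/tan -0.42840586632016475 -0.2081486351888543 -0.2707521859586947 M axis 0.013173751843802397 open 3.843654611293026e-05 q6 169.90991398407883 q4 115.87696162992808
t 16.7833 height 0.10105022439349663 r 0.08599349498800514 h 0.745165003931894 F axis/rad/tan 0.049859045790779086 0.08088584414087255 0.16244101257057975 M axis -0.01465653793031708 open -0.00018132305455538243 q6 169.80791447640374 q4 115.21022145282804
t 17.0333 height 0.09695751753053103 r 0.08593643976202717 h 0.7452780214273104 F axis/rad/tan -0.6532833244360432 0.35614762269104117 -0.3241348319626042 M axis 0.007639948248382734 open 0.00012548668834843702 q6 169.7101328038171 q4 114.57144985623175
```

```bash
for i in 1 2 3; do python3 -m crank '[[[-0.035,-0.035,-0.086,0,0,0],[0,0,0,0,0,0]]]' >/dev/null; python3 st.py; done
```

```text
t 17.2 height 0.09508899503711606 r 0.08593115530987824 h 0.745737258974998 F axis/rad/tan -0.06587410936896718 -1.2749703957674203 0.35977124720801884 M axis -0.002322037499704632 open 0.00023778970993426534 q6 169.6606841635874 q4 114.26487991594153
t 17.3667 height 0.0934035832520089 r 0.08590157846516046 h 0.7461471139670848 F axis/rad/tan 0.09091542530414107 -0.15167266996919992 -0.5435040499634617 M axis 0.01797111181594519 open 2.6542746791090167e-05 q6 169.61073299080948 q4 113.95976205977465
t 17.5333 height 0.09317219698771598 r 0.08583723683394621 h 0.7471979097919231 F axis/rad/tan 11.021375010216268 0.020945144877560638 0.6999907664293687 M axis 0.03626072391573623 open -0.00015281746209530727 q6 169.55788659893108 q4 113.65691732530894
```

```bash
for i in 1; do python3 -m crank '[[[-0.035,-0.035,-0.086,0,0,0],[0,0,0,0,0,0],[0,0,0,0,0,0]]]' >/dev/null; python3 st.py; done
```

```text
t 17.7833 height 0.09310066270469176 r 0.08577397410642144 h 0.7478681568450223 F axis/rad/tan 21.481474356060275 -0.12172286675915726 0.05450125810696623 M axis 0.003918669061309819 open -3.051623265659497e-06 q6 169.5105584069726 q4 113.36542628724617
```

A stiff stop at 0.093 (0.091 expected at home, 0.100 when riding on the ring) shows the plunger is home. I'll retract and hand in.

```bash
python3 -m crank '[[[0.1,0.1,0.25,0,0,0],[0.18,0.18,0.43,0,0,0],[0.18,0.18,0.43,0,0,0],[0.18,0.18,0.43,0,0,0],[0.18,0.18,0.43,0,0,0],[0.18,0.18,0.43,0,0,0],[0,0,0,0,0,0],[0,0,0,0,0,0],[0,0,0,0,0,0]]]'; python3 st.py; python3 -c "
from workcell import bot
print(bot.job_done())"
```

```text
time: 18.53
ee_pos: [0.6721, -0.0422, 0.198]
tcp_rot: [164.6, 25.7, 13.5]
wrist_force: [-0.5, -0.8, 0.2]
opening: 0.0004
grasp_force: 0.0
t 18.5333 height 0.14433694409805364 r 0.08667478272225224 h 0.7409158835307827 F axis/rad/tan -0.2305982905689649 -0.5326014253767903 0.7323842302254298 M axis -0.017296525403401625 open 0.00038994890680057174 q6 170.90436629738386 q4 123.27322706461048
the job is handed in; nothing more can be done
None
```

I handed the job in at about 18.5 s: the head is locked in the stop notch on the bearing-tray side at about +0.75 rad, with the plunger home by feel (it held against pushes both ways and met a stiff stop) and the robot clear; no verdict came back.

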